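# Set the bench press gap with a gauge blade

## Task

Set the gap of the little bench press with the middle-thickness gauge blade: slide the blade flat along the bed from its long end until the tip reaches at least 1 cm past the middle of the ram (raise the ram by its knob first if the gap is too small), let go of the blade, and gently push the ram down until it nips the blade by itself. Then draw the blade straight back out along the bed, feeling the ram drag on it, so that the ram stays set to its thickness, and lay the blade flat on the notebook, leaving the other blades and the bystanders where they are.

Things in the scene. Friction and masses are not known exactly. Their poses are not given: they have to be found in the camera images.
- blade_mid: The middle one of three loose gauge blades of one outline (the one to use): a flat aluminium tongue 160 long, 36 wide, 10 thick, with an upright dark steel grip fin (40 long, 10 thick in y, top 62 above the underside) centred at x = -55. Origin: centre of the underside; +x to the plain tip (at x = +80; the last 10 are 26 wide), z up. 0.12 to 0.22 kg, balances about 27 behind the origin.
- blade_mid_tip (a point): Middle of the lower edge of the middle blade's tip.
- blade_thin: The thinnest of three loose gauge blades of one outline (not used): a flat aluminium tongue 160 long, 36 wide, 6 thick, with an upright dark steel grip fin (40 long, 10 thick in y, top 62 above the underside) centred at x = -55. Origin: centre of the underside; +x to the plain tip (at x = +80; the last 10 are 26 wide), z up. 0.12 to 0.22 kg, balances about 27 behind the origin.
- blade_thick: The thickest of three loose gauge blades of one outline (not used): a flat aluminium tongue 160 long, 36 wide, 14 thick, with an upright dark steel grip fin (40 long, 10 thick in y, top 62 above the underside) centred at x = -55. Origin: centre of the underside; +x to the plain tip (at x = +80; the last 10 are 26 wide), z up. 0.12 to 0.22 kg, balances about 27 behind the origin.
- press: Grey C-frame bench press, fixed to the table. Origin: on the table under the ram's axis; local +x points to its column at the back (x 43 to 77, 56 wide), z up. A flat grey bed, 60 wide in x (-30 to 30), runs along local y from -145 (the long end, where blades enter) to +35; its top is at z = 30. The overhead arm covers x -29 to 77, y -28 to 28, z 98 to 130. The base plate is 12 high, x -55 to 95, y -55 to 55.
- ram: The press's ram: a dark steel block 50 (x) by 44 (y) by 22 high above the bed, on a 18 mm stem that rises through the arm to a round black knob, 36 across and 28 high (top 147 above the ram's underside). Origin: centre of the ram's underside. The ram slides up and down and stays where it is left; about 4 N moves it down and 14 N up. Once pressed on a blade it bears on it with a few newtons; ram and bed are polished, so the drag is light (1 to 7 N).
- ram_knob_top (a point): Centre of the top of the ram's knob, 147 above the ram's underside.
- ram_gap (a joint): Height in m of the ram's underside over the bed: the gap. 0 closed, 0.028 fully raised.
- notebook: Brown notebook, 210 (x) by 152 (y) by 13 thick over its wire binding, closed and flat; a thing laid on its cover stands 10 above the table on the table, does not move. Origin: centre of its underside.
- mug: White mug 110 high, 89 by 125 with its handle; a bystander. Origin: centre of its underside.
- mixing_cup: Clear mixing cup 67 across and 108 high with a stirring stick; a bystander. Origin: centre of its underside.
- tape_roll: Roll of tape lying flat, 102 across, 44 high; a bystander. Origin: centre of its underside.
- dropper: Small dropper bottle, 24 across, 70 high; a bystander. Origin: centre of its underside.
- foil_dish: Shallow dish, 79 across, 15 high; a bystander. Origin: centre of its underside.

How it is judged:
On the way, in this order (a step that is already met when the one before it is completed fails the run):
1. the middle blade lies on the bed with its tip at least 1 cm past the ram's middle (y of blade_mid_tip in the frame of press above 0.01 m and x of blade_mid_tip in the frame of press between -0.02 and 0.02 m and z of blade_mid_tip in the frame of press between 0.025 and 0.036 m), for 0.2 s.
2. the ram nips the blade by itself, the robot touching neither (y of blade_mid_tip in the frame of press above 0.008 m and x of blade_mid_tip in the frame of press between -0.02 and 0.02 m and z of blade_mid_tip in the frame of press between 0.025 and 0.036 m and contact force between ram and blade_mid above 0.7 N and contact force between the fingers and blade_mid below 0.1 N and contact force between the fingers and ram below 0.1 N), for 0.2 s.
3. the held blade is drawn back along the bed under the ram's drag (y of blade_mid_tip in the frame of press between -0.022 and 0.002 m and x of blade_mid_tip in the frame of press between -0.02 and 0.02 m and z of blade_mid_tip in the frame of press between 0.025 and 0.036 m and contact force between ram and blade_mid above 0.5 N and contact force between the fingers and blade_mid above 1 N), for 0.05 s.
At the end, for the whole second after the job is handed in: The ram's gap stands at 10 mm, give or take 1.5 mm; the middle blade lies flat and still on the notebook (its centre inside the cover, tilted less than 0.06 rad), released (value of joint ram_gap between 0.0085 and 0.0115 m and x of blade_mid in the frame of notebook between -0.1 and 0.1 m and y of blade_mid in the frame of notebook between -0.07 and 0.07 m and z of blade_mid in the frame of notebook below 0.017 m and angle between blade_mid's own z axis and vertical below 0.06 rad and linear speed of blade_mid below 0.02 m/s); the robot touches nothing.
It fails at once if another blade is moved more than 25 mm (distance of any of blade_thin, blade_thick from where it was at the start of the episode above 0.025 m).
It fails at once if a bystander (mug, cup, tape, dropper, dish) is moved more than 30 mm (distance of any of mug, mixing_cup, tape_roll, dropper, foil_dish from where it was at the start of the episode above 0.03 m).
It fails at once if the ram is jammed on the blade with more than 60 N (contact force between ram and blade_mid above 60 N).
It also fails if it takes over 72 s, if anything falls off the work surface, if the arm or the gripper's body presses on something with over 40 N, if the wrist force passes 120 N, or if a joint passes its speed limit or range.

## Robot

A 6-joint arm with a two-finger parallel gripper is mounted at the origin on a cart in front of the work surface, level with it; the furniture and walls round the work are solid. World frame = base frame: x ahead of the robot, y to its left, z up, the work surface at z = 0. Lengths are in m, angles in rad, forces in N, time in s.
With the tool pointing down it reaches from about 0.4 to 0.825 m from the base axis. Payload 7 kg.
Tool frame: the origin (TCP) lies at the very end of the fingers, on their centre line; the grasp point (between the pads) lies 19 mm behind it; z points along the fingers, y is the line along which they close (so a half turn about z gives the same grasp; the last joint's range is limited). The gripper opens to 88 mm and grips with 3 to 60 N. Pads are 19 mm wide; open, the fingers measure 130 mm over their backs; the gripper's body (78 mm by 193 mm) begins 47 mm behind the grasp point.
Start: joints at [-0.828, 0.359, 0.012, 0, -1.224, -0.288], TCP at [0.296, -0.606, 0.227] pointing down, gripper open.
Joint ranges: [-3.07, 3.07], [-1.43, 2.12], [-1.02, 1.25], [-3.03, 1.67], [-3.05, -0], [-3.03, 3.03]. Speed limits (rad/s): [2.39, 2.39, 3.01, 3.14, 3.14, 3.14].

## Interface

Orientations are given as [roll, pitch, yaw] about the fixed x, y, z axes, in that order (R = Rz(yaw) Ry(pitch) Rx(roll)).
In Python, from station import arm, vision gives the robot as it stands. The module is installed in compiled form; this text tells all that it offers.
- The arm moves only by the tool jog_arm, never from a script. Its argument "steps" is a list that holds one entry, the list of rows, each a list of 7 numbers: the closure in counts, from 0 (fully open) to 255 (shut), then the shift along the tool's x, y, z scaled (see below), then the turn, a rotation vector about the tool's x, y, z scaled (see below). In form: [[[grip, dx, dy, dz, rx, ry, rz], ...]]. A call has 1 to 8 rows; each row is the pose to reach, as a shift and turn from the pose commanded when the call began, along the tool's axes at that moment; what a row does not reach only later rows make up. The controller multiplies each number of a shift by 250 mm and each number of a turn by 45 degrees. A row lasts 1/10 s, in which the tool goes at most 50 mm and 8.59 degrees, less where a joint would pass 70% of its speed; a pose out of reach is approached as far as the arm can. A call with a number of a shift or a turn outside -1 to 1 is refused whole. A call with a gripper value outside its range is refused whole. The fingers move at their own pace and stop on an object; "newtons" is the grip in N (left out, the last holds). Time passes only in rows, so rows that repeat a pose let the fingers close. It gives the time, the measured TCP pose, the force, the opening and the grip force at its end, in the units of the state.
- arm.get_state(): the state, without advancing time (a new reading comes with each control period).
- vision.grab_frame(name): name is "scene" or "top"; returns a dict with "color" (400x640x3 uint8, red, green, blue), "vfov" (degrees; the focal length in pixels is half the picture's height over the tangent of half this angle, whatever the lens; pixels are square), "cx", "cy" (the principal point, pixels), "extrinsics" (4x4, takes a point from world to camera coordinates). Camera axes: x right, y down, z forward; pixel columns grow to the right and rows downward; lengths in m; the calibration is good to about 2 mm. A picture is of the moment at which its call begins. There is no depth.
- arm.job_done(): hands the job in; it is judged then, once.
The state is a dict: "t": time; "q": joint angles; "qd": joint speeds; "joint_efforts": joint torques, N m; "eef_pos": TCP position; "ee_rot": TCP orientation; "force": force on the tool from outside, world axes, zero at the start; "moment": the same for the moment, N m; "width": finger opening in m; "gripper_force": force on a finger pad.
Only numpy, scipy, OpenCV 4.12 (cv2) and the standard library are available. Lean on these libraries where they do the work, as an engineer would, in place of code of your own. Each camera call takes 0.05 s, during which the arm holds its last target. There are 200 camera calls.

## Working session

There is one attempt and no reset: what is moved stays moved. The work goes in short steps, Python scripts to look and compute and a tool call to move; the robot and the scene stay as the last step left them, time stands still between calls to the robot, and variables do not carry over. Pictures are saved under pics/ and viewed, at most 10 in all, crops included, and the job is handed in when it is done.

Besides the shell and the picture viewer there is one more tool, called after "Request:" as name([rows], argument=value, ...), one row to a line, values as JSON. jog_arm: Moves the arm, as the interface text tells. Its arguments: {"type":"object","properties":{"steps":{"type":"array","items":{"type":"array","items":{"type":"array","items":{"type":"number"}}}},"newtons":{"type":"number"}},"required":["steps"]}

```bash
mkdir -p pics; cat > h.py <<'E'
import numpy as np,cv2
from station import arm,vision
def grab(n,fn):
    f=vision.grab_frame(n); cv2.imwrite(fn,f["color"][:,:,::-1]); 
    f.pop("color"); np.save(n+".npy",f,allow_pickle=True); return f
def load(n): return np.load(n+".npy",allow_pickle=True).item()
def ray(f,u,v,z):
    F=200/np.tan(np.radians(f["vfov"])/2);E=np.array(f["extrinsics"])
    R,t=E[:3,:3],E[:3,3];c=-R.T@t
    d=R.T@np.array([(u-f["cx"])/F,(v-f["cy"])/F,1]);return (c+d*(z-c[2])/d[2])
def proj(f,p):
    F=200/np.tan(np.radians(f["vfov"])/2);E=np.array(f["extrinsics"])
    q=E[:3,:3]@np.array(p)+E[:3,3];return q[:2]/q[2]*F+[f["cx"],f["cy"]]
E
python3 - <<'E'
from h import *
for n in("scene","top"):
    f=grab(n,f"pics/{n}0.png");E=np.array(f["extrinsics"]);print(n,f["vfov"],f["cx"],f["cy"],-E[:3,:3].T@E[:3,3])
print(arm.get_state())
E
```

```text
scene 44.24251748967221 327.86513725619693 199.65758297516953 [-0.11154153  0.91794268  1.45914884]
top 56.57328499652215 315.92702822251863 198.79603971140253 [0.36370233 0.01197319 1.41070742]
{'t': 0.1, 'q': array([-8.27919870e-01,  3.59313396e-01,  1.10997194e-02, -2.99160797e-04,
       -1.22408812e+00, -2.88112601e-01]), 'qd': array([ 0.00011878, -0.00187431,  0.00195701,  0.00170923,  0.00050759,
       -0.00118136]), 'joint_efforts': array([-1.60262207e-03, -5.84164059e+01,  2.93752509e+01,  7.01556399e+00,
        1.01589775e-02, -3.98751990e-05]), 'eef_pos': array([ 0.29626638, -0.60599626,  0.22569718]), 'ee_rot': array([ 3.14006932e+00, -1.58157399e-04, -2.68693054e+00]), 'force': array([ 0.43828322,  0.0655114 , -0.88160967]), 'moment': array([ 0.01196451, -0.04040561,  0.02395518]), 'gripper_force': 0.0, 'width': 0.0875222351237674}
```

View pics/scene0.png

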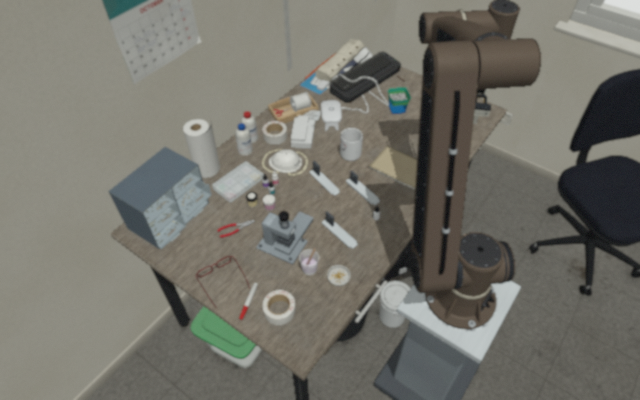

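View pics/top0.png

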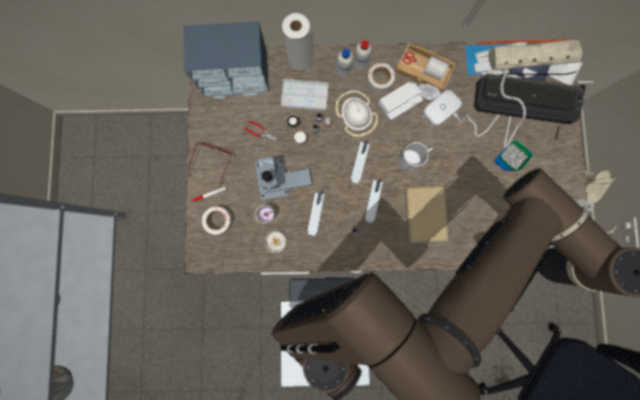

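```bash
python3 - <<'E'
from h import *
a=cv2.imread("pics/top0.png")[135:260,250:450];cv2.imwrite("pics/tc.png",cv2.resize(a,None,fx=4,fy=4,interpolation=2))
a=cv2.imread("pics/scene0.png")[155:275,250:400];cv2.imwrite("pics/sc.png",cv2.resize(a,None,fx=5,fy=5,interpolation=2))
E
```

```text
(no output)
```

View pics/tc.png

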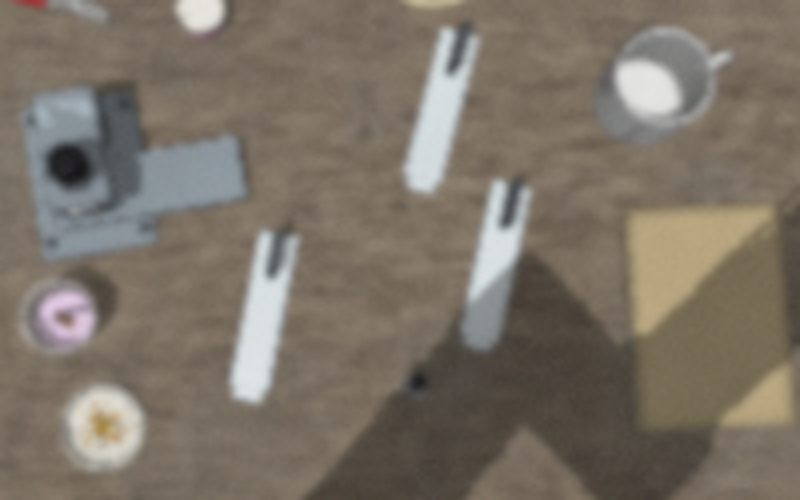

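View pics/sc.png

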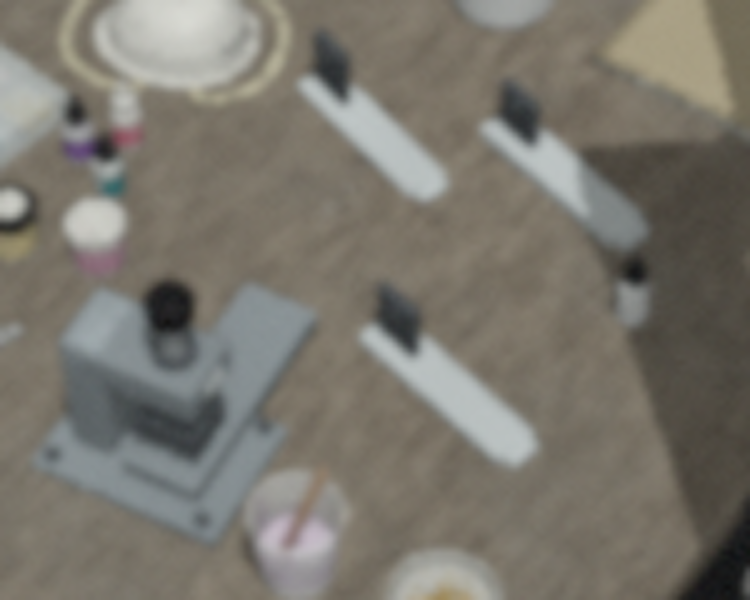

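```bash
cat > m.py <<'E'
from h import *
T,S=load("top"),load("scene")
it,is_=[cv2.imread(f"pics/{n}0.png") for n in("top","scene")]
gs=cv2.cvtColor(is_,cv2.COLOR_BGR2GRAY).astype(np.float32);gt=cv2.cvtColor(it,cv2.COLOR_BGR2GRAY).astype(np.float32)
hsv=cv2.cvtColor(cv2.resize(it,None,fx=4,fy=4,interpolation=2),cv2.COLOR_BGR2HSV)
def prof(f,g,c,d,n):
    o=[]
    for s in np.arange(-.04,.0401,.001):
        uv=np.array([proj(f,[*(c+a*d+s*n),0]) for a in np.arange(-.015,.06,.002)],np.float32)
        o.append(cv2.remap(g,uv[:,0].copy(),uv[:,1].copy(),1).mean())
    o=np.array(o);s=np.arange(-.04,.0401,.001)
    pk=np.median(np.sort(o)[-20:]);i=np.argmax(o)
    L,R=o[:12].min(),o[-12:].min()
    def cr(idx,b):
        h=(pk+b)/2
        for k in idx:
            if o[k]<h: j=k+(1 if idx.step<0 else -1); return s[k]+(s[j]-s[k])*(h-o[k])/(o[j]-o[k])
    a,b=cr(range(40,-1,-1),L),cr(range(40,81,1),R);return 1000*a,1000*b,1000*(b-a)
for nm,(u,v) in dict(A=(358,165),B=(371,207),C=(315,217)).items():
    m=((hsv[...,1]<60)&(hsv[...,2]>(95 if nm=="B" else 150))).astype(np.uint8)
    k,l=cv2.connectedComponents(m);mm=(l==l[int(v*4+2),int(u*4+2)]).astype(np.uint8)
    c=max(cv2.findContours(mm,0,1)[0],key=cv2.contourArea)[:,0]
    P=np.array([ray(T,(x+.5)/4-.5,(y+.5)/4-.5,.01)[:2] for x,y in c],np.float32)
    r=cv2.minAreaRect(P);b=cv2.boxPoints(r);e=[b[1]-b[0],b[2]-b[1]];d=max(e,key=np.linalg.norm);d=d/np.linalg.norm(d)
    if d[0]>0:d=-d
    n=np.array([-d[1],d[0]]);c0=np.array(r[0])
    print(nm,np.round(c0,4),np.round(r[1],4),"yaw",np.degrees(np.arctan2(d[1],d[0])))
    print("  scene",np.round(prof(S,gs,c0,d,n),1),"top",np.round(prof(T,gt,c0,d,n),1))
# knob: triangulate dark blob
def dark(im,g,x0,x1,y0,y1):
    z=cv2.resize(g[y0:y1,x0:x1],None,fx=4,fy=4,interpolation=2);m=(z<45).astype(np.uint8)
    k,l,st,ce=cv2.connectedComponentsWithStats(m);i=1+np.argmax(st[1:,4]);print("blob",st[i],(ce[i]+.5)/4-.5+[x0,y0])
dark(it,gt,258,278,166,186);dark(is_,gs,272,296,205,228)
for nm,pts in dict(bed=[(309.5,170),(312,184),(281,187)],base=[(262,199.5),(289,196),(256,159)]).items():
    for p in pts: print(nm,p,np.round(ray(T,*p,.03 if nm=="bed" else .012)[:2],4))
for p in [(407,187.5),(444,186.5),(449,241),(410,242)]: print("nb",np.round(ray(T,*p,.01)[:2],4))
E
python3 m.py
```

```text
A [ 0.6649 -0.1486] [0.0418 0.1655] yaw 163.71628
  scene [-16.5  22.   38.5] top [-17.9  18.6  36.5]
B [0.6901 0.0177] [2.5891 1.2969] yaw -91.32103
  scene [-69.2  -6.3  62.9] top [ 2120.3  -114.2 -2234.5]
C [0.47   0.0244] [0.0415 0.1633] yaw 168.3837
  scene [-15.1  23.4  38.5] top [-19.2  17.5  36.7]
blob [ 20  24  36  35 964] [266.97380705 175.79849585]
blob [ 32  28  32  37 940] [283.46196809 216.16037234]
bed (309.5, 170) [0.6346 0.0433]
bed (312, 184) [0.581  0.0347]
bed (281, 187) [0.5717 0.1513]
base (262, 199.5) [0.5279 0.2256]
base (289, 196) [0.5394 0.123 ]
base (256, 159) [0.6849 0.2486]
nb [ 0.564  -0.3258]
nb [ 0.5653 -0.4661]
nb [ 0.3594 -0.4731]
nb [ 0.3582 -0.3276]
```

```bash
cat > m2.py <<'E'
from h import *
T,S=load("top"),load("scene")
gt,gs=[cv2.imread(f"pics/{n}0.png",0).astype(np.float32) for n in("top","scene")]
s=np.arange(-.036,.0361,.0005)
def slices(f,g,c,d,n,z):
    A=[]
    for a in np.arange(-.02,.066,.003):
        uv=np.array([proj(f,[*(c+a*d+t*n),z]) for t in s],np.float32)
        o=cv2.remap(g,uv[:,0].copy(),uv[:,1].copy(),cv2.INTER_CUBIC).ravel()
        m=len(s)//2;pk=np.median(o[m-12:m+12]);e=[]
        for idx,b in((range(m,-1,-1),o[:18].mean()),(range(m,len(s)),o[-18:].mean())):
            k=[k for k in idx if o[k]<(pk+b)/2];e.append(s[k[0]] if k and pk-b>25 else np.nan)
        A.append([a,*e])
    return np.array(A)
def fit(A,j):
    ok=~np.isnan(A[:,j]);p=np.polyfit(A[ok,0],A[ok,j],1)
    r=abs(np.polyval(p,A[:,0])-A[:,j]);ok&=r<.002;return np.polyfit(A[ok,0],A[ok,j],1),ok.sum()
px=lambda x,y:ray(T,x/4+250-.375,y/4+135-.375,.01)[:2]
for nm,(h,t) in dict(A=((461,32),(421,190)),B=((513,184),(479,348)),C=((279,234),(248,402))).items():
    h,t=px(*h),px(*t);c=(h+t)/2;d=(t-h)/np.linalg.norm(t-h)
    for it in range(2):
        n=np.array([-d[1],d[0]]);A=slices(T,gt,c,d,n,.01);(l,_),(r,k)=fit(A,1),fit(A,2)
        c=c+n*(l[1]+r[1])/2;d=d+n*(l[0]+r[0])/2;d/=np.linalg.norm(d)
    n=np.array([-d[1],d[0]]);A=slices(T,gt,c,d,n,.01);(l,_),(r,k)=fit(A,1),fit(A,2)
    B=slices(S,gs,c,d,n,.01);(l2,k1),(r2,k2)=fit(B,1),fit(B,2);g=lambda p:1000*np.polyval(p,.02)
    print(nm,np.round(c,4),"yaw %.1f len %.3f"%(np.degrees(np.arctan2(d[1],d[0])),np.linalg.norm(t-h)),"top %.1f %.1f scene %.1f %.1f"%(g(l),g(r),g(l2),g(r2)),k,k1,k2, "fin",np.round(c-.055*d,4))
# knob triangulation
from scipy.optimize import least_squares
a,b=np.array([266.97,175.80]),np.array([283.46,216.16])
q=least_squares(lambda p:np.r_[proj(T,p)-a,proj(S,p)-b],[.6,.19,.18]);print("knob",q.x,q.fun)
E
python3 m2.py
```

```text
A [ 0.6655 -0.1485] yaw 163.8 len 0.159 top -18.3 18.3 scene -22.0 16.8 29 29 29 fin [ 0.7183 -0.1639]
B [ 0.5153 -0.1951] yaw 166.9 len 0.160 top -18.0 18.0 scene -18.3 20.1 21 18 20 fin [ 0.5689 -0.2076]
C [0.4696 0.0249] yaw 168.0 len 0.162 top -18.4 18.3 scene -19.9 18.9 29 29 29 fin [0.5234 0.0134]
knob [0.59009981 0.18423416 0.1791784 ] [-0.28628157 -0.54726035  0.58776208  0.15973145]
```

```bash
cat > plan.py <<'E'
import sys
from h import *
from scipy.spatial.transform import Rotation as R
def plan(wps,start=None):
    if start is None:
        s=arm.get_state();p=np.array(s["eef_pos"]);r=R.from_euler("xyz",s["ee_rot"])
    else: p=np.array(start[:3]);r=R.from_euler("xyz",[np.pi,0,np.radians(start[3])])
    for w in wps:
        q=np.array(w[:3]);r2=R.from_euler("xyz",[np.pi,0,np.radians(w[3])])
        d=r.inv().apply(q-p);v=(r.inv()*r2).as_rotvec()
        print(w,np.round(np.r_[d/.25,v/(np.pi/4)],4),"rows",int(np.ceil(max(np.linalg.norm(d)/.05,np.degrees(np.linalg.norm(v))/8.59))))
        p,r=q,r2
E
python3 - <<'E'
from plan import *
plan([(.36,-.40,.25,-140),(.44,-.18,.25,-120),(.52,.02,.25,-100),(.59,.183,.25,-83),(.59,.183,.162,-83)])
E
```

```text
(0.36, -0.4, 0.25, -140) [-0.5909  0.6285 -0.0963  0.002   0.     -0.31  ] rows 5
(0.44, -0.18, 0.25, -120) [-0.8108  0.4684  0.      0.      0.     -0.4444] rows 5
(0.52, 0.02, 0.25, -100) [-0.8528  0.1229  0.      0.      0.     -0.4444] rows 5
(0.59, 0.183, 0.25, -83) [-0.6907 -0.1625 -0.      0.      0.     -0.3778] rows 4
(0.59, 0.183, 0.162, -83) [ 0.    -0.     0.352  0.     0.     0.   ] rows 2
```

Request:
jog_arm([
  [[0,-0.59,0.63,-0.096,0.002,0,-0.31],[0,-0.59,0.63,-0.096,0.002,0,-0.31],[0,-0.59,0.63,-0.096,0.002,0,-0.31],[0,-0.59,0.63,-0.096,0.002,0,-0.31],[0,-0.59,0.63,-0.096,0.002,0,-0.31],[0,-0.59,0.63,-0.096,0.002,0,-0.31]],
])

```text
t: 0.7
eef_pos: [0.3606, -0.398, 0.2514]
ee_rot: [-3.139, 0.001, -2.44]
force: [0.6, -0.3, 0.1]
width: 0.0879
gripper_force: 0.0
```

Request:
jog_arm([
  [[0,-0.81,0.47,0,0,0,-0.444],[0,-0.81,0.47,0,0,0,-0.444],[0,-0.81,0.47,0,0,0,-0.444],[0,-0.81,0.47,0,0,0,-0.444],[0,-0.81,0.47,0,0,0,-0.444],[0,-0.81,0.47,0,0,0,-0.444]],
])

```text
t: 1.3
eef_pos: [0.4405, -0.1775, 0.2501]
ee_rot: [-3.14, -0.0, -2.091]
force: [0.4, 0.6, 0.2]
width: 0.0872
gripper_force: 0.0
```

Request:
jog_arm([
  [[0,-0.853,0.123,0,0,0,-0.444],[0,-0.853,0.123,0,0,0,-0.444],[0,-0.853,0.123,0,0,0,-0.444],[0,-0.853,0.123,0,0,0,-0.444],[0,-0.853,0.123,0,0,0,-0.444],[0,-0.853,0.123,0,0,0,-0.444]],
])

```text
t: 1.9
eef_pos: [0.5202, 0.0212, 0.2492]
ee_rot: [3.141, -0.002, -1.744]
force: [-0.3, -0.2, -0.2]
width: 0.0875
gripper_force: 0.0
```

Request:
jog_arm([
  [[0,-0.69,-0.163,0,0,0,-0.378],[0,-0.69,-0.163,0,0,0,-0.378],[0,-0.69,-0.163,0,0,0,-0.378],[0,-0.69,-0.163,0,0,0,-0.378],[0,-0.69,-0.163,0,0,0,-0.378],[0,-0.69,-0.163,0,0,0,-0.378]],
])

```text
t: 2.5
eef_pos: [0.5896, 0.1816, 0.2491]
ee_rot: [3.141, -0.002, -1.45]
force: [-1.4, -0.4, 0.7]
width: 0.0879
gripper_force: 0.0
```

Request:
jog_arm([
  [[0,0,0,0.19,0,0,0],[0,0,0,0.3,0,0,0],[0,0,0,0.372,0,0,0],[0,0,0,0.372,0,0,0]],
])

```text
t: 2.9
eef_pos: [0.5879, 0.1798, 0.1545]
ee_rot: [3.138, -0.003, -1.451]
force: [-0.1, 0.2, 0.0]
width: 0.0879
gripper_force: 0.0
```

Request:
jog_arm([
  [[180,0,0,0,0,0,0],[180,0,0,0,0,0,0],[180,0,0,0,0,0,0],[180,0,0,0,0,0,0],[180,0,0,0,0,0,0],[180,0,0,0,0,0,0],[180,0,0,0,0,0,0],[180,0,0,0,0,0,0]],
], newtons=40)

```text
t: 3.7
eef_pos: [0.591, 0.1831, 0.1572]
ee_rot: [-3.138, -0.001, -1.449]
force: [6.4, -0.6, -3.4]
width: 0.0341
gripper_force: 40.0
```

Request:
jog_arm([
  [[180,0,0,-0.02,0,0,0],[180,0,0,-0.04,0,0,0],[180,0,0,-0.06,0,0,0],[180,0,0,-0.06,0,0,0]],
])

```text
t: 4.1
eef_pos: [0.5909, 0.1831, 0.1686]
ee_rot: [-3.141, -0.001, -1.45]
force: [16.3, 0.7, -25.1]
width: 0.0342
gripper_force: 40.0
```

Request:
jog_arm([
  [[0,0,0,0,0,0,0],[0,0,0,0,0,0,0],[0,0,0,0,0,0,0],[0,0,0,0,0,0,0]],
])

```text
t: 4.5
eef_pos: [0.5896, 0.1829, 0.1724]
ee_rot: [-3.141, -0.001, -1.449]
force: [0.0, 0.8, -0.6]
width: 0.0607
gripper_force: 0.0
```

```bash
python3 - <<'E'
from plan import *
print(arm.get_state()["width"])
plan([(.59,.183,.25,-83),(.56,.05,.22,-46),(.5145,.0155,.15,-12),(.5145,.0155,.04,-12)])
E
```

```text
0.06069633617943024
(0.59, 0.183, 0.25, -83) [ 2.000e-04 -1.900e-03 -3.104e-01 -1.400e-03 -1.500e-03 -2.000e-04] rows 2
(0.56, 0.05, 0.22, -46) [ 0.5134  0.1839  0.12    0.      0.     -0.8222] rows 5
(0.5145, 0.0155, 0.15, -12) [-0.0272  0.2268  0.28   -0.      0.     -0.7556] rows 4
(0.5145, 0.0155, 0.04, -12) [-0.   -0.    0.44  0.    0.    0.  ] rows 3
```

Request:
jog_arm([
  [[0,0,0,-0.2,0,0,0],[0,0,0,-0.31,0,0,0],[0,0,0,-0.31,0,0,0]],
])

```text
t: 4.8
eef_pos: [0.5917, 0.1838, 0.2552]
ee_rot: [-3.133, 0.001, -1.448]
force: [0.7, -1.2, 1.1]
width: 0.0839
gripper_force: 0.0
```

Request:
jog_arm([
  [[185,0.513,0.184,0.12,0,0,-0.822],[185,0.513,0.184,0.12,0,0,-0.822],[185,0.513,0.184,0.12,0,0,-0.822],[185,0.513,0.184,0.12,0,0,-0.822],[185,0.513,0.184,0.12,0,0,-0.822],[185,0.513,0.184,0.12,0,0,-0.822]],
])

```text
t: 5.4
eef_pos: [0.5593, 0.0496, 0.2198]
ee_rot: [-3.142, -0.002, -0.803]
force: [0.1, 0.1, 0.6]
width: 0.0456
gripper_force: 0.0
```

Request:
jog_arm([
  [[185,-0.027,0.227,0.28,0,0,-0.756],[185,-0.027,0.227,0.28,0,0,-0.756],[185,-0.027,0.227,0.28,0,0,-0.756],[185,-0.027,0.227,0.28,0,0,-0.756],[185,-0.027,0.227,0.28,0,0,-0.756],[185,-0.027,0.227,0.28,0,0,-0.756]],
])

```text
t: 6.0
eef_pos: [0.5142, 0.0156, 0.1498]
ee_rot: [3.141, -0.001, -0.215]
force: [0.1, -0.1, 0.3]
width: 0.0242
gripper_force: 0.0
```

```bash
python3 - <<'E'
from plan import *
f=grab("scene","pics/scene1.png");grab("top","pics/top1.png")
a=[cv2.imread(f"pics/{n}1.png") for n in("scene","top")]
a=[cv2.resize(a[0][195:275,290:390],None,fx=4,fy=4,interpolation=2),cv2.resize(a[1][160:240,270:370],None,fx=4,fy=4,interpolation=2)]
cv2.imwrite("pics/c1.png",np.hstack(a))
for n in ("scene","top"): print(n,proj(load(n),[.5145,.0155,.062]),proj(load(n),arm.get_state()["eef_pos"]))
s=arm.get_state();print(s["eef_pos"],s["ee_rot"],s["width"])
plan([(.5145,.0155,.068,-12),(.5145,.0155,.026,-12)])
E
```

```text
scene [331.94523722 216.45546637] [332.29785899 200.89100188]
top [317.37721591 200.54237953] [317.22453076 197.7739822 ]
[0.5142118  0.01562438 0.14977658] [ 3.14075364e+00 -1.36301949e-03 -2.13179639e-01] 0.023964372727901247
(0.5145, 0.0155, 0.068, -12) [ 0.0008 -0.      0.3271  0.0011 -0.0017 -0.0048] rows 2
(0.5145, 0.0155, 0.026, -12) [-0.    -0.     0.168  0.     0.     0.   ] rows 1
```

View pics/c1.png

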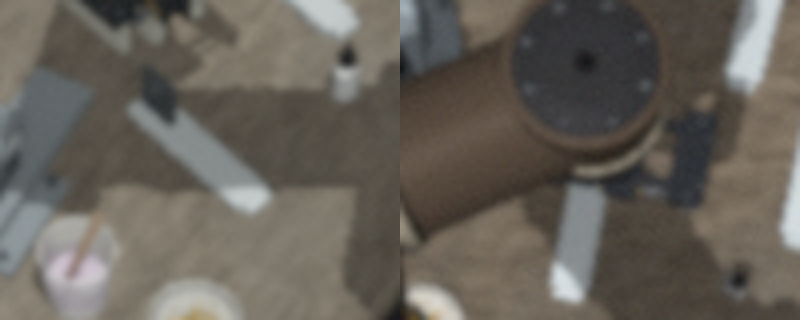

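Request:
jog_arm([
  [[185,0,0,0.17,0,0,0],[185,0,0,0.33,0,0,0],[185,0,0,0.35,0,0,0],[185,0,0,0.37,0,0,0],[185,0,0,0.39,0,0,0]],
])

```text
t: 6.6
eef_pos: [0.5155, 0.0157, 0.0534]
ee_rot: [3.141, -0.003, -0.21]
force: [-0.4, 0.4, -0.1]
width: 0.0237
gripper_force: 0.0
```

Free of the fin. On down to just above the tongue, then slow steps.

Request:
jog_arm([
  [[185,0,0,0.05,0,0,0],[185,0,0,0.09,0,0,0],[185,0,0,0.13,0,0,0],[185,0,0,0.145,0,0,0],[185,0,0,0.145,0,0,0]],
])

```text
t: 7.1
eef_pos: [0.514, 0.0151, 0.0155]
ee_rot: [3.14, -0.0, -0.21]
force: [0.7, -0.1, -0.4]
width: 0.0238
gripper_force: 0.0
```

Request:
jog_arm([
  [[185,0,0,0.006,0,0,0],[185,0,0,0.008,0,0,0],[185,0,0,0.008,0,0,0]],
])

```text
t: 7.4
eef_pos: [0.5144, 0.0152, 0.0141]
ee_rot: [3.141, -0.001, -0.21]
force: [0.3, -0.2, -0.5]
width: 0.0237
gripper_force: 0.0
```

Request:
jog_arm([
  [[185,0,0,0.004,0,0,0],[185,0,0,0.008,0,0,0],[185,0,0,0.008,0,0,0]],
])

```text
t: 7.7
eef_pos: [0.5141, 0.0151, 0.0118]
ee_rot: [3.14, -0.001, -0.21]
force: [0.3, -0.6, -0.5]
width: 0.0241
gripper_force: 0.0
```

Request:
jog_arm([
  [[185,0,0,0.004,0,0,0],[185,0,0,0.008,0,0,0],[185,0,0,0.008,0,0,0]],
])

```text
t: 8.0
eef_pos: [0.5143, 0.0152, 0.0103]
ee_rot: [3.14, -0.001, -0.209]
force: [-2.3, -0.0, 6.7]
width: 0.0242
gripper_force: 3.1
```

Contact at 10 mm: this is the middle blade. Back off 1.5 mm and grip.

Request:
jog_arm([
  [[185,0,0,-0.007,0,0,0],[255,0,0,-0.007,0,0,0],[255,0,0,-0.007,0,0,0],[255,0,0,-0.007,0,0,0],[255,0,0,-0.007,0,0,0],[255,0,0,-0.007,0,0,0]],
], newtons=50)

```text
t: 8.6
eef_pos: [0.5142, 0.0152, 0.0116]
ee_rot: [3.141, -0.001, -0.21]
force: [0.5, 0.6, -0.9]
width: 0.0097
gripper_force: 50.0
```

```bash
python3 - <<'E'
from plan import *
s=arm.get_state();print(s["eef_pos"],np.degrees(s["ee_rot"]),s["width"],s["gripper_force"])
a=np.radians(7.2);X=np.array([np.cos(a),np.sin(a)]);Y=np.array([-np.sin(a),np.cos(a)]);O=np.array([.590,.183])
def at(tip,z):p=O+Y*(tip-.126);return (*np.round(p,4),z,-82.8)
print(at(-.045,.05),at(.016,.042))
p=s["eef_pos"]
plan([(p[0],p[1],.10,-12),(.56,-.03,.10,-48),at(-.05,.10),at(-.05,.044),at(.018,.044)])
E
```

```text
[0.51419414 0.01517993 0.01157379] [ 1.79938514e+02 -6.13257683e-02 -1.20172864e+01] 0.009673133496274286 49.998464584350586
(np.float64(0.6114), np.float64(0.0133), 0.05, -82.8) (np.float64(0.6038), np.float64(0.0739), 0.042, -82.8)
(np.float64(0.5141941426965217), np.float64(0.015179926837033618), 0.1, -12) [ 0.0004  0.0004 -0.3537  0.0014 -0.0014 -0.0004] rows 2
(0.56, -0.03, 0.1, -48) [ 0.2168  0.1387  0.      0.     -0.      0.8   ] rows 5
(np.float64(0.6121), np.float64(0.0084), 0.1, -82.8) [ 0.0253 -0.2576 -0.      0.     -0.      0.7733] rows 5
(np.float64(0.6121), np.float64(0.0084), 0.044, -82.8) [ 0.    -0.     0.224  0.     0.     0.   ] rows 2
(np.float64(0.6035), np.float64(0.0759), 0.044, -82.8) [-0.2722  0.0003  0.      0.      0.      0.    ] rows 2
```

Request:
jog_arm([
  [[255,0,0,-0.1,0,0,0],[255,0,0,-0.22,0,0,0],[255,0,0,-0.354,0,0,0],[255,0,0,-0.354,0,0,0]],
])

```text
t: 9.0
eef_pos: [0.5167, 0.016, 0.1042]
ee_rot: [-3.139, -0.007, -0.209]
force: [1.2, 0.6, -1.7]
width: 0.0098
gripper_force: 50.0
```

Request:
jog_arm([
  [[255,0.217,0.139,0,0,0,0.8],[255,0.217,0.139,0,0,0,0.8],[255,0.217,0.139,0,0,0,0.8],[255,0.217,0.139,0,0,0,0.8],[255,0.217,0.139,0,0,0,0.8],[255,0.217,0.139,0,0,0,0.8]],
])

```text
t: 9.6
eef_pos: [0.5594, -0.0301, 0.0996]
ee_rot: [3.14, -0.001, -0.835]
force: [1.0, 0.5, -1.8]
width: 0.0096
gripper_force: 50.0
```

Request:
jog_arm([
  [[255,0.025,-0.258,0,0,0,0.773],[255,0.025,-0.258,0,0,0,0.773],[255,0.025,-0.258,0,0,0,0.773],[255,0.025,-0.258,0,0,0,0.773],[255,0.025,-0.258,0,0,0,0.773],[255,0.025,-0.258,0,0,0,0.773],[255,0.025,-0.258,0,0,0,0.773]],
])

```text
t: 10.3
eef_pos: [0.612, 0.0085, 0.1003]
ee_rot: [-3.141, -0.001, -1.44]
force: [-0.8, 0.3, -0.9]
width: 0.0099
gripper_force: 50.0
```

Request:
jog_arm([
  [[255,0,0,0.16,0,0,0],[255,0,0,0.2,0,0,0],[255,0,0,0.2,0,0,0]],
])

```text
t: 10.6
eef_pos: [0.6104, 0.0079, 0.0485]
ee_rot: [3.138, -0.002, -1.444]
force: [0.2, 0.7, -2.1]
width: 0.0097
gripper_force: 50.0
```

```bash
python3 - <<'E'
from plan import *
grab("scene","pics/scene2.png");grab("top","pics/top2.png")
a=[cv2.imread(f"pics/{n}2.png") for n in("scene","top")]
a=[cv2.resize(a[0][195:275,255:355],None,fx=4,fy=4,interpolation=2),cv2.resize(a[1][140:220,245:345],None,fx=4,fy=4,interpolation=2)]
cv2.imwrite("pics/c2.png",np.hstack(a))
print(arm.get_state()["eef_pos"],arm.get_state()["ee_rot"])
E
```

```text
[0.6125789  0.0083719  0.05095111] [-3.14068858e+00 -1.82924243e-03 -1.44373658e+00]
```

View pics/c2.png

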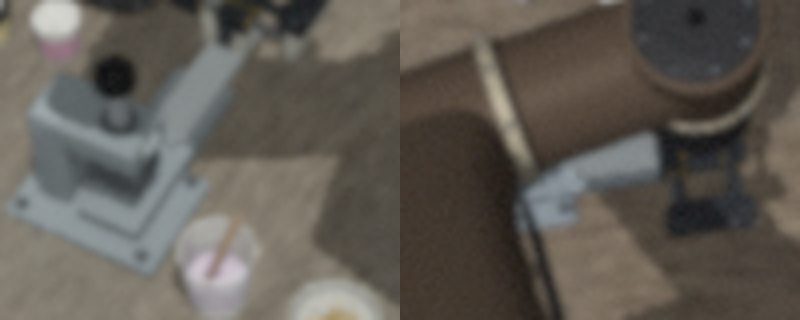

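```bash
python3 - <<'E'
from plan import *
S=load("scene")
def c(g):
    P=[proj(S,[.590+.018*np.cos(t),.183+.018*np.sin(t),.03+g+h]) for t in np.arange(0,6.28,.1) for h in(.119,.147)]
    h=cv2.convexHull(np.array(P,np.float32));M=cv2.moments(h);return np.round([M["m10"]/M["m00"],M["m01"]/M["m00"],M["m00"]],1)
for g in(.0,.004,.008,.016,.02,.024):print(g,c(g))
for k in(0,2):
    z=cv2.resize(cv2.imread(f"pics/scene{k}.png",0)[200:228,272:296],None,fx=4,fy=4,interpolation=2);m=(z<50).astype(np.uint8)
    _,l,st,ce=cv2.connectedComponentsWithStats(m);i=1+np.argmax(st[1:,4]);print(st[i,4]/16,(ce[i]+.5)/4-.5+[272,200])
plan([(.6118,.0107,.0445,-82.8)])
E
```

```text
0.0 [284.6 219.1 128.7]
0.004 [284.5 218.3 129.2]
0.008 [284.5 217.6 129.7]
0.016 [284.3 216.1 130.7]
0.02 [284.2 215.4 131.2]
0.024 [284.2 214.6 131.7]
64.1875 [283.44559396 216.16857352]
82.625 [283.23184569 213.65998487]
(0.6118, 0.0107, 0.0445, -82.8) [-0.0097  0.0019  0.0258 -0.0012 -0.0023  0.0018] rows 1
```

Request:
jog_arm([
  [[255,0,0,0.026,0,0,0],[255,-0.04,0,0.026,0,0,0],[255,-0.08,0,0.026,0,0,0],[255,-0.11,0,0.026,0,0,0],[255,-0.14,0,0.026,0,0,0],[255,-0.16,0,0.026,0,0,0]],
])

```text
t: 11.3
eef_pos: [0.6071, 0.0492, 0.0439]
ee_rot: [-3.141, -0.001, -1.444]
force: [0.3, 0.3, -2.0]
width: 0.0097
gripper_force: 50.0
```

Request:
jog_arm([
  [[255,-0.03,0,0,0,0,0],[255,-0.06,0,0,0,0,0],[255,-0.09,0,0,0,0,0],[255,-0.115,0,0,0,0,0],[255,-0.115,0,0,0,0,0]],
])

```text
t: 11.8
eef_pos: [0.6035, 0.0774, 0.0437]
ee_rot: [-3.141, -0.001, -1.444]
force: [-0.8, 0.1, -1.7]
width: 0.0098
gripper_force: 50.0
```

Request:
jog_arm([
  [[255,0,0,0.004,0,0,0],[255,0,0,0.008,0,0,0],[255,0,0,0.01,0,0,0],[255,0,0,0.01,0,0,0]],
])

```text
t: 12.2
eef_pos: [0.6036, 0.0764, 0.0416]
ee_rot: [-3.141, -0.001, -1.445]
force: [-1.8, -0.2, 3.5]
width: 0.0096
gripper_force: 50.0
```

```bash
python3 - <<'E'
from plan import *
s=arm.get_state();p=s["eef_pos"][:2]-[.590,.183];a=np.radians(7.2)
print(s["force"],"press xy of grip",p@[np.cos(a),np.sin(a)],p@[-np.sin(a),np.cos(a)],"tip",p@[-np.sin(a),np.cos(a)]+.126)
E
```

```text
[-1.78468892 -0.17118178  3.54402905] press xy of grip 0.00011101375653311575 -0.10742599781840029 tip 0.018574002181599714
```

Request:
jog_arm([
  [[60,0,0,0,0,0,0],[60,0,0,0,0,0,0],[60,0,0,0,0,0,0],[60,0,0,0,0,0,0],[60,0,0,-0.05,0,0,0],[60,0,0,-0.15,0,0,0],[60,0,0,-0.35,0,0,0]],
])

```text
t: 12.9
eef_pos: [0.6012, 0.076, 0.1269]
ee_rot: [3.136, -0.003, -1.446]
force: [1.2, 0.4, 0.2]
width: 0.06
gripper_force: 0.0
```

```bash
python3 - <<'E'
from plan import *
print(arm.get_state()["eef_pos"])
plan([(.6036,.0764,.24,-82.8),(.59,.183,.24,-82.8),(.59,.183,.205,-82.8)],(.6036,.0764,.1315,-82.8))
grab("scene","pics/scene3.png");a=cv2.imread("pics/scene3.png")[195:275,255:355]
cv2.imwrite("pics/c3.png",cv2.resize(a,None,fx=6,fy=6,interpolation=2))
E
```

```text
[0.60116321 0.07595974 0.12691505]
(0.6036, 0.0764, 0.24, -82.8) [ 0.     0.    -0.434  0.     0.     0.   ] rows 3
(0.59, 0.183, 0.24, -82.8) [-0.4299  0.0005  0.      0.      0.      0.    ] rows 3
(0.59, 0.183, 0.205, -82.8) [ 0.   -0.    0.14  0.    0.    0.  ] rows 1
```

View pics/c3.png

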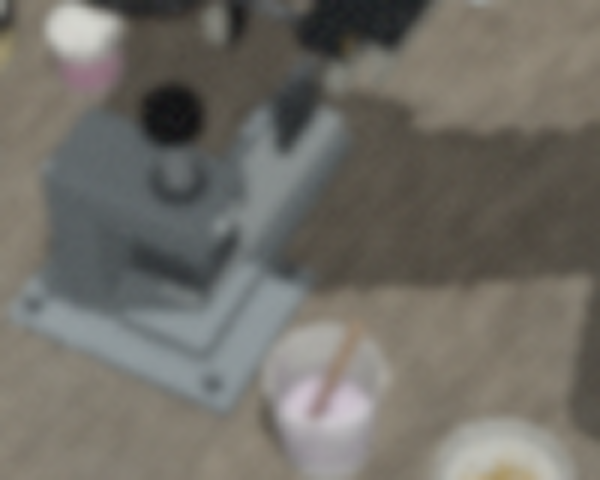

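The blade lies on the bed under the ram, fin upright and free. Now to the knob.

Request:
jog_arm([
  [[255,0,0,-0.2,0,0,0],[255,0,0,-0.4,0,0,0],[255,0,0,-0.434,0,0,0],[255,0,0,-0.434,0,0,0]],
], newtons=10)

```text
t: 13.35
eef_pos: [0.6045, 0.0773, 0.2408]
ee_rot: [-3.135, 0.0, -1.445]
force: [0.1, 0.1, -0.5]
width: 0.0404
gripper_force: 0.0
```

Request:
jog_arm([
  [[255,-0.43,0,0,0,0,0],[255,-0.43,0,0,0,0,0],[255,-0.43,0,0,0,0,0],[255,-0.43,0,0,0,0,0],[255,-0.43,0,0,0,0,0]],
])

```text
t: 13.85
eef_pos: [0.5894, 0.183, 0.2362]
ee_rot: [3.141, -0.002, -1.445]
force: [-0.3, -0.6, -0.3]
width: 0.0026
gripper_force: 0.0
```

Request:
jog_arm([
  [[255,0,0,0.08,0,0,0],[255,0,0,0.11,0,0,0],[255,0,0,0.12,0,0,0],[255,0,0,0.12,0,0,0]],
])

```text
t: 14.25
eef_pos: [0.5899, 0.1826, 0.2068]
ee_rot: [-3.142, -0.002, -1.446]
force: [-0.6, 0.3, -0.2]
width: 0.0004
gripper_force: 0.0
```

Request:
jog_arm([
  [[255,0,0,0.008,0,0,0],[255,0,0,0.016,0,0,0],[255,0,0,0.024,0,0,0],[255,0,0,0.032,0,0,0],[255,0,0,0.04,0,0,0],[255,0,0,0.046,0,0,0],[255,0,0,0.052,0,0,0],[255,0,0,0.056,0,0,0]],
])

```text
t: 15.05
eef_pos: [0.5902, 0.1835, 0.193]
ee_rot: [-3.14, -0.001, -1.445]
force: [2.3, -1.5, 4.6]
width: 0.0007
gripper_force: 2.1
```

Ram sliding down at about 4.6 N. Continue 1 mm per row.

Request:
jog_arm([
  [[255,0,0,0.004,0,0,0],[255,0,0,0.008,0,0,0],[255,0,0,0.012,0,0,0],[255,0,0,0.016,0,0,0],[255,0,0,0.016,0,0,0]],
])

```text
t: 15.55
eef_pos: [0.5898, 0.1837, 0.1888]
ee_rot: [-3.141, -0.001, -1.445]
force: [3.2, -0.6, 3.2]
width: 0.0001
gripper_force: 1.7
```

Request:
jog_arm([
  [[255,0,0,0.004,0,0,0],[255,0,0,0.006,0,0,0],[255,0,0,0.006,0,0,0]],
])

```text
t: 15.85
eef_pos: [0.5898, 0.1837, 0.1874]
ee_rot: [-3.141, -0.001, -1.445]
force: [2.3, -0.2, 3.9]
width: 0.0005
gripper_force: 1.6
```

Request:
jog_arm([
  [[255,0,0,0.003,0,0,0],[255,0,0,0.004,0,0,0],[255,0,0,0.004,0,0,0]],
])

```text
t: 16.15
eef_pos: [0.5899, 0.1837, 0.1873]
ee_rot: [-3.14, -0.001, -1.445]
force: [0.3, -0.3, 8.7]
width: 0.0008
gripper_force: 4.4
```

Request:
jog_arm([
  [[255,0,0,0.003,0,0,0],[255,0,0,0.004,0,0,0],[255,0,0,0.004,0,0,0]],
])

```text
t: 16.45
eef_pos: [0.5899, 0.1837, 0.1872]
ee_rot: [-3.14, -0.001, -1.444]
force: [-2.9, 0.2, 14.6]
width: 0.0003
gripper_force: 7.2
```

Ram seated on the blade. Raise off and wait a bit.

Request:
jog_arm([
  [[255,0,0,-0.03,0,0,0],[255,0,0,-0.1,0,0,0],[100,0,0,-0.2,0,0,0],[100,0,0,-0.2,0,0,0],[100,0,0,-0.2,0,0,0]],
])

```text
t: 16.95
eef_pos: [0.5891, 0.1837, 0.2351]
ee_rot: [3.141, -0.001, -1.445]
force: [0.1, 0.7, -0.7]
width: 0.0187
gripper_force: 0.0
```

```bash
python3 - <<'E'
from plan import *
print(arm.get_state()["eef_pos"])
plan([(.6036,.0764,.237,-82.8),(.6036,.0764,.10,-82.8),(.6036,.0764,.0425,-82.8)])
E
```

```text
[0.58908079 0.18367999 0.23511606]
(0.6036, 0.0764, 0.237, -82.8) [ 4.33e-01 -3.90e-03 -7.20e-03  7.00e-04 -1.00e-03 -2.00e-04] rows 3
(0.6036, 0.0764, 0.1, -82.8) [ 0.    -0.     0.548  0.     0.     0.   ] rows 3
(0.6036, 0.0764, 0.0425, -82.8) [ 0.   -0.    0.23  0.    0.    0.  ] rows 2
```

Request:
jog_arm([
  [[100,0.433,0,0,0,0,0],[100,0.433,0,0,0,0,0],[100,0.433,0,0,0,0,0],[100,0.433,0,0,0,0,0],[100,0.433,0,0,0,0,0]],
])

```text
t: 17.45
eef_pos: [0.6029, 0.0762, 0.2346]
ee_rot: [3.14, -0.001, -1.446]
force: [-0.4, -0.2, 0.6]
width: 0.0523
gripper_force: 0.0
```

Request:
jog_arm([
  [[100,0,0,0.2,0,0,0],[100,0,0,0.4,0,0,0],[100,0,0,0.54,0,0,0],[100,0,0,0.54,0,0,0]],
])

```text
t: 17.85
eef_pos: [0.5996, 0.0759, 0.0951]
ee_rot: [3.132, -0.003, -1.445]
force: [-0.0, 0.5, -0.8]
width: 0.053
gripper_force: 0.0
```

Request:
jog_arm([
  [[100,0,0,0.1,0,0,0],[100,0,0,0.17,0,0,0],[100,0,0,0.22,0,0,0],[100,0,0,0.22,0,0,0],[100,0,0,0.22,0,0,0]],
])

```text
t: 18.35
eef_pos: [0.6043, 0.0765, 0.0469]
ee_rot: [-3.14, -0.001, -1.444]
force: [1.2, 0.5, -0.5]
width: 0.053
gripper_force: 0.0
```

Request:
jog_arm([
  [[100,0,0,0.016,0,0,0],[100,0,0,0.016,0,0,0],[255,0,0,0.016,0,0,0],[255,0,0,0.016,0,0,0],[255,0,0,0.016,0,0,0],[255,0,0,0.016,0,0,0],[255,0,0,0.016,0,0,0],[255,0,0,0.016,0,0,0]],
], newtons=50)

```text
t: 19.15
eef_pos: [0.6036, 0.0759, 0.0416]
ee_rot: [-3.141, -0.001, -1.445]
force: [-0.5, -0.2, 0.6]
width: 0.0107
gripper_force: 0.0
```

Request:
jog_arm([
  [[255,0,0,0,0,0,0],[255,0,0,0,0,0,0]],
])

```text
t: 19.35
eef_pos: [0.6036, 0.0759, 0.0416]
ee_rot: [-3.141, -0.001, -1.445]
force: [-1.0, 0.3, -0.2]
width: 0.0095
gripper_force: 50.0
```

Gripped; draw straight back slowly (3–5 mm per row).

Request:
jog_arm([
  [[255,0.015,0,0,0,0,0],[255,0.03,0,0,0,0,0],[255,0.045,0,0,0,0,0],[255,0.06,0,0,0,0,0],[255,0.075,0,0,0,0,0],[255,0.09,0,0,0,0,0],[255,0.1,0,0,0,0,0],[255,0.105,0,0,0,0,0]],
])

```text
t: 20.15
eef_pos: [0.6068, 0.0496, 0.0416]
ee_rot: [-3.141, -0.001, -1.445]
force: [-0.8, 1.2, -0.2]
width: 0.0099
gripper_force: 50.0
```

Request:
jog_arm([
  [[255,0.012,0,0,0,0,0],[255,0.025,0,0,0,0,0],[255,0.045,0,0,0,0,0],[255,0.07,0,0,0,0,0],[255,0.1,0,0,0,0,0],[255,0.15,0,0,0,0,0],[255,0.2,0,0,0,0,0],[255,0.2,0,0,0,0,0]],
])

```text
t: 20.95
eef_pos: [0.6131, -0.0019, 0.0417]
ee_rot: [-3.141, -0.002, -1.447]
force: [-0.5, -0.4, -1.5]
width: 0.01
gripper_force: 50.0
```

```bash
python3 - <<'E'
from plan import *
s=arm.get_state();p=s["eef_pos"];print(p,s["force"])
plan([(p[0],p[1],.14,-82.8),(.58,-.19,.14,-116),(.53,-.36,.14,-150),(.505,-.40,.14,-180),(.505,-.40,.028,-180)])
E
```

```text
[ 0.61313044 -0.00185363  0.04166899] [-0.48034132 -0.39140099 -1.5119323 ]
(np.float64(0.6131304444511525), np.float64(-0.0018536295661805754), 0.14, -82.8) [ 7.000e-04 -1.000e-04 -3.933e-01 -4.000e-04 -2.100e-03 -2.100e-03] rows 2
(0.58, -0.19, 0.14, -116) [ 0.73    0.2258  0.      0.     -0.      0.7378] rows 4
(0.53, -0.36, 0.14, -150) [ 0.6989 -0.1183 -0.     -0.     -0.      0.7556] rows 4
(0.505, -0.4, 0.14, -180) [ 0.1666 -0.0886 -0.      0.     -0.      0.6667] rows 4
(0.505, -0.4, 0.028, -180) [ 0.    -0.     0.448  0.     0.     0.   ] rows 3
```

Request:
jog_arm([
  [[255,0,0,-0.1,0,0,0],[255,0,0,-0.25,0,0,0],[255,0,0,-0.45,0,0,0],[255,0,0,-0.45,0,0,0]],
])

```text
t: 21.35
eef_pos: [0.6173, 0.0005, 0.1617]
ee_rot: [-3.129, -0.001, -1.444]
force: [1.0, 0.7, -2.9]
width: 0.0102
gripper_force: 50.0
```

```bash
python3 - <<'E'
from plan import *
plan([(.53,-.19,.155,-116),(.45,-.36,.155,-150),(.416,-.40,.155,-180),(.416,-.40,.03,-180)])
E
```

```text
(0.53, -0.19, 0.155, -116) [ 0.7116  0.4428  0.0226 -0.0158  0.0027  0.7391] rows 5
(0.45, -0.36, 0.155, -150) [ 0.7515 -0.0105 -0.     -0.     -0.      0.7556] rows 4
(0.416, -0.4, 0.155, -180) [ 0.1978 -0.0706 -0.      0.     -0.      0.6667] rows 4
(0.416, -0.4, 0.03, -180) [ 0.  -0.   0.5  0.   0.   0. ] rows 3
```

Request:
jog_arm([
  [[255,0.712,0.44,0,0,0,0.739],[255,0.712,0.44,0,0,0,0.739],[255,0.712,0.44,0,0,0,0.739],[255,0.712,0.44,0,0,0,0.739],[255,0.712,0.44,0,0,0,0.739],[255,0.712,0.44,0,0,0,0.739]],
])

```text
t: 21.95
eef_pos: [0.5252, -0.1919, 0.1544]
ee_rot: [-3.14, -0.001, -2.028]
force: [-0.4, 0.2, -1.9]
width: 0.01
gripper_force: 50.0
```

Request:
jog_arm([
  [[255,0.752,-0.01,0,0,0,0.756],[255,0.752,-0.01,0,0,0,0.756],[255,0.752,-0.01,0,0,0,0.756],[255,0.752,-0.01,0,0,0,0.756],[255,0.752,-0.01,0,0,0,0.756],[255,0.752,-0.01,0,0,0,0.756]],
])

```text
t: 22.55
eef_pos: [0.446, -0.3602, 0.1543]
ee_rot: [-3.14, 0.0, -2.619]
force: [0.6, -0.1, -2.3]
width: 0.01
gripper_force: 50.0
```

Request:
jog_arm([
  [[255,0.198,-0.07,0,0,0,0.667],[255,0.198,-0.07,0,0,0,0.667],[255,0.198,-0.07,0,0,0,0.667],[255,0.198,-0.07,0,0,0,0.667],[255,0.198,-0.07,0,0,0,0.667],[255,0.198,-0.07,0,0,0,0.667]],
])

```text
t: 23.15
eef_pos: [0.4127, -0.3989, 0.1546]
ee_rot: [-3.14, 0.001, -3.138]
force: [0.5, -0.3, -1.5]
width: 0.0099
gripper_force: 50.0
```

```bash
python3 - <<'E'
from plan import *
grab("scene","pics/scene4.png");f=grab("top","pics/top4.png")
a=[cv2.imread("pics/scene4.png")[100:260,250:450],cv2.imread("pics/top4.png")[150:310,300:500]]
cv2.imwrite("pics/c4.png",np.hstack([cv2.resize(x,None,fx=2,fy=2,interpolation=2) for x in a]))
s=arm.get_state();print(s["eef_pos"],s["ee_rot"],s["force"])
plan([(.416,-.40,.03,-180)])
E
```

```text
[ 0.41236587 -0.3992709   0.15463773] [-3.14022276e+00  9.65508703e-04 -3.13955895e+00] [-0.2188456   0.37099988 -1.98541506]
(0.416, -0.4, 0.03, -180) [-0.014  -0.0023  0.4986 -0.0017  0.0012  0.0026] rows 3
```

View pics/c4.png

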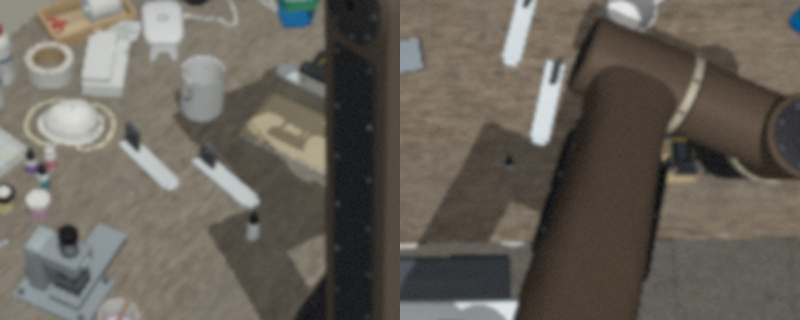

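The blade hangs over the notebook (tip visible near crop (290,75)) and the other blades are untouched. Lower it.

Request:
jog_arm([
  [[255,-0.014,0,0.2,0,0,0],[255,-0.014,0,0.35,0,0,0],[255,-0.014,0,0.45,0,0,0],[255,-0.014,0,0.5,0,0,0],[255,-0.014,0,0.515,0,0,0],[255,-0.014,0,0.515,0,0,0]],
])

```text
t: 23.85
eef_pos: [0.4159, -0.4002, 0.0263]
ee_rot: [-3.14, 0.001, 3.141]
force: [-0.0, 0.1, -1.0]
width: 0.0101
gripper_force: 50.0
```

Request:
jog_arm([
  [[255,0,0,0.006,0,0,0],[255,0,0,0.012,0,0,0],[255,0,0,0.014,0,0,0],[255,0,0,0.014,0,0,0]],
])

```text
t: 24.25
eef_pos: [0.4155, -0.4002, 0.0229]
ee_rot: [-3.14, 0.002, 3.14]
force: [0.6, -0.3, -2.1]
width: 0.0097
gripper_force: 50.0
```

Request:
jog_arm([
  [[255,0,0,0.004,0,0,0],[255,0,0,0.007,0,0,0],[255,0,0,0.007,0,0,0]],
])

```text
t: 24.55
eef_pos: [0.4156, -0.4002, 0.0213]
ee_rot: [-3.14, 0.001, 3.14]
force: [-1.0, 1.4, 5.4]
width: 0.0099
gripper_force: 50.0
```

Contact with the cover. Release, rise, then clear the view.

Request:
jog_arm([
  [[60,0,0,0,0,0,0],[60,0,0,0,0,0,0],[60,0,0,0,0,0,0],[60,0,0,0,0,0,0],[60,0,0,-0.05,0,0,0],[60,0,0,-0.15,0,0,0],[60,0,0,-0.35,0,0,0],[60,0,0,-0.55,0,0,0]],
])

```text
t: 25.35
eef_pos: [0.4146, -0.3996, 0.16]
ee_rot: [-3.141, -0.001, 3.14]
force: [1.1, -0.6, 0.0]
width: 0.0653
gripper_force: 0.0
```

Request:
jog_arm([
  [[60,0.3,0.9,-0.3,0,0,0],[60,0.3,0.9,-0.3,0,0,0],[60,0.3,0.9,-0.3,0,0,0],[60,0.3,0.9,-0.3,0,0,0],[60,0.3,0.9,-0.3,0,0,0],[60,0.3,0.9,-0.3,0,0,0]],
])

```text
t: 25.95
eef_pos: [0.3402, -0.1712, 0.236]
ee_rot: [-3.141, 0.008, -3.137]
force: [0.5, -0.2, 0.2]
width: 0.0672
gripper_force: 0.0
```

```bash
python3 - <<'E'
from plan import *
grab("scene","pics/scene5.png");f=grab("top","pics/top5.png")
a=[cv2.imread("pics/scene5.png")[100:260,250:450],cv2.imread("pics/top5.png")[130:290,300:500]]
cv2.imwrite("pics/c5.png",np.hstack([cv2.resize(x,None,fx=2,fy=2,interpolation=2) for x in a]))
s=arm.get_state();print(s["eef_pos"],s["force"])
z=cv2.resize(cv2.imread("pics/scene5.png",0)[200:228,272:296],None,fx=4,fy=4,interpolation=2);m=(z<50).astype(np.uint8)
_,l,st,ce=cv2.connectedComponentsWithStats(m);i=1+np.argmax(st[1:,4]);print(st[i,4]/16,(ce[i]+.5)/4-.5+[272,200])
E
```

```text
[ 0.34094101 -0.173648    0.23437267] [-0.06518463  0.44718665 -0.39270637]
62.875 [283.62922465 217.52882704]
```

View pics/c5.png

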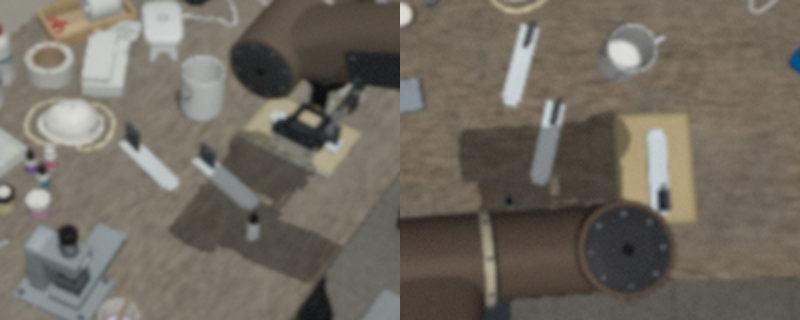

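The top view shows the blade flat and inside the cover (crop about (657,170)). The knob sits where a 10 mm gap would put it, and the gripper is clear. Handing in.

```bash
python3 -c "
from station import arm
print(arm.job_done())"
```

```text
the job is handed in; nothing more can be done
None
```

I set the press gap with the middle blade, drew it back out, laid it flat on the notebook and handed the job in at about 26 s; no verdict came back, but the ram stopped at 10 mm on the blade and the last pictures showed everything in place.

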